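# Gauge a badge stand against the flip stop

## Robot

A 7-joint arm with a two-finger parallel gripper is mounted at the origin on the work surface. World frame = base frame: x ahead of the robot, y to its left, z up, the work surface at z = 0. Lengths are in m, angles in rad, forces in N, time in s.
With the tool pointing down it reaches from about 0.425 to 0.875 m from the base axis. Payload 8.4 kg.
Tool frame: the origin (TCP) lies at the very end of the fingers, on their centre line; the grasp point (between the pads) lies 19 mm behind it; z points along the fingers, y is the line along which they close (so a half turn about z gives the same grasp; the last joint's range is limited). The gripper opens to 87 mm and grips with 3 to 60 N. Pads are 19 mm wide; open, the fingers measure 117 mm over their backs; the gripper's body (75 mm by 190 mm) begins 51 mm behind the grasp point.
Start: joints at [-1.393, 0.333, 0.04, 1.465, -0.013, 1.343, -0.059], TCP at [0.178, 0.625, 0.223] pointing down, gripper open.
Joint ranges: [-2.58, 2.58], [-0.38, 2.09], [-1.3, 1.39], [0.25, 2.4], [-1.5, 4.64], [0.08, 2.09], [-2.65, 2.65]. Speed limits (rad/s): [2.22, 2.22, 2.79, 2.79, 3.14, 3.14, 3.14].

## Interface

Orientations are given as a unit quaternion [w, x, y, z].
In Python, from workcell import arm, fingers, camera, camera_model, monitor gives the robot as it stands. Calls block until the motion is done:
- arm.movep(position, orientation): joint-space move of the TCP to a pose.
- arm.move_l(position, frame=None, velocity=0.15): straight line of the TCP; frame=None keeps the orientation; velocity is the mean speed in m/s.
- arm.set_joints(angles): joint-space move.
- fingers.grip(opening): opening from 0.0 (shut) to 1.0 (fully open); the grip force is fixed at half the most; returns when the fingers have stopped.
- arm.pause(seconds).
- arm.solve_ik(position, orientation): joint angles nearest the present ones, or None.
- camera(name): name is "side" or "top"; returns the picture (420x560x3 uint8, blue, green, red); there is no depth.
- camera_model(name): a dict with "fx", "fy", "cx", "cy" (pixels), "extrinsics" (4x4, takes a point from world to camera coordinates). Camera axes: x right, y down, z forward; pixel columns grow to the right and rows downward; lengths in m; the calibration is good to about 2 mm. A picture is of the moment at which its call begins. camera_model takes no time and is no camera call.
A pose or a line that the arm cannot do raises arm.Unreachable and nothing moves.
- arm.hand_in(): hands the job in; it is judged then, once.
Readings, each from a call of its own:
- monitor.read_clock(): time.
- monitor.read_joints(): joint angles.
- monitor.read_qd(): joint speeds.
- monitor.read_effort(): joint torques, N m.
- monitor.read_tcp_pos(): TCP position.
- monitor.read_tcp_rot(): TCP orientation.
- monitor.read_contact_force(): force on the tool from outside, world axes, zero at the start.
- monitor.read_torque(): the same for the moment, N m.
- monitor.read_gripper_width(): opening from 0.0 (shut) to 1.0 (fully open).
- monitor.read_finger_force(): force on a finger pad.
Only numpy, scipy, OpenCV 4.12 (cv2) and the standard library are available. Lean on these libraries where they do the work, as an engineer would, in place of code of your own. Each camera call takes 0.05 s, during which the arm holds its last target. There are 200 camera calls.

## Task

Flip the hinged stop arm fully down onto the fence of the marking board. Then bring the long grooved wooden stand flush against the fence and along it until its end butts on the stop's plate, and hold it pressed there for a moment, flush with the fence, firmly enough to be sure it is home but gently (some 10 N along the fence, never near 15). Let go of the stand, flip the stop arm back up past upright without shifting the gauged stand, and leave the other things on the table alone.

Things in the scene. Friction and masses are not known exactly. Their poses are not given: they have to be found in the camera images.
- board: Fixed grey laminate marking board, 225 x 500 x 15 mm, flat on the table, its working top 15 mm above the table. The origin is on the table in line with the board's middle; x points square from the near side to the fence, y along the fence, z up. The board reaches from x = -150 to +75 mm and y = -250 to +250 mm.
- fence: Fixed aluminium bar along the far side of the board, 25 mm wide, 500 mm long, 18 mm high (its top is 33 mm above the table). The origin is on the board's top above the board's origin, with the same axes; the fence's front face is the plane x = +30 mm. The stand rubs on it (friction about 0.5 to 1), so a push along the fence is felt before the stop is met.
- stop_base: Dark steel bracket of the flip stop, fixed on the fence, at a different place along it each time. Origin: on the board's top (15 mm above the table), 35 mm behind the fence's front face, in the middle plane of the stop arm; axes as the board's. Its 44 mm wide saddle over the fence rises 24 mm above the board. The gauged stand's origin is at x -53, z 0 and y between -69 and -83 mm in this frame.
- stop_hinge (a point): Middle of the stop arm's hinge axis, 35 mm above the stop base's origin (50 mm above the table). The axis runs along y; the axes are the board's.
- stop_arm (a joint): Angle of the aluminium stop arm about its hinge, rad: 0 = fully down, level across the fence, at its end stop; 1.57 = upright; 1.9 = leaning back at its rear end stop. Friction (about 0.07 N m) holds it where it is left. The arm is a 12 x 12 mm bar ending 118 mm from the hinge axis, with a butt plate on its -y side, 40 to 75 mm from the hinge.
- stop_grip (a point): Point on the centre line of the stop arm's bar, 105 mm from the hinge axis (13 mm from its free end), where it can be pinched across its 12 mm width, along y of the stop base. With the arm down it is 50 mm above the table, 70 mm in front of the fence's front face and 34 mm clear of the gauged stand's near face.
- stand: The long loose wooden stand: a block 36 mm wide (x), 110 mm long (y), 51 mm high (z), 90 to 160 g, a 6 mm wide, 9 mm deep groove along its top. It stands on the board in front of the fence, on the -y side of the stop, lengthwise roughly along the fence. Origin: centre of its underside. It can be gripped across its 36 mm width above the fence's height.
- short_stand: Bystander: a similar wooden stand only 50 mm long, on the board beyond the stop. Origin: centre of its underside.
- badge_shell: Bystander: steel badge shell, a disc 58 mm across, 7 mm high, on the near side of the board. Origin: centre of its underside.
- tape: Bystander: roll of clear tape, 90 mm across, 22 mm high, on the table.
- glue: Bystander: white bottle, 44 mm across, 120 mm high, on the table.
- mug: Bystander: white mug, 80 mm across, 90 mm high, on the table.
- pin_tray: Bystander: black tray, 100 x 140 x 30 mm, on the table.
- can: Bystander: steel tin, 70 mm across, 60 mm high, on the table.
- stop_zero (a point): Where the butt face's centre is with its adjuster at zero: 14 mm to -y of the arm's middle plane, 57 mm from the hinge. The aluminium butt plate (8 mm thick, 35 mm wide, hanging 32 mm below the bar's centre line) is set 0 to 14 mm farther to -y than this point; that setting is locked, stiff and not measured: find it by touch. The stand's +y end butts on its -y face. Over 15 N spoils it.
Not all that is in view belongs to the job. Leave any blue or red look-alike of the stand alone.

How it is judged:
On the way, in this order (a step that is already met when the one before it is completed fails the run):
1. the stop arm is fully down on the fence (value of joint stop_arm below 0.05 rad), for 0.2 s.
2. with the stop down, the stand is flush with the fence (within 2.5 mm and 2 degrees) and pressed against the stop (value of joint stop_arm below 0.05 rad and contact force between stand and stop_arm above 2 N and x of stand in the frame of stop_base above -0.0555 m and angle between the y axis of stand and the y axis of fence, either way round below 0.035 rad), for 0.3 s.
3. the stop arm is flipped back up (value of joint stop_arm above 1.5 rad), for 0.2 s.
At the end, for the whole second after the job is handed in: The stop arm stands up (over 1.5 rad). The long stand rests upright on the board, still, flush with the fence within 2.5 mm and 2 degrees, its end where the stop gauges it (within 2.5 mm of the butt plate's range of settings) (value of joint stop_arm above 1.5 rad and y of stand in the frame of stop_base between -0.0855 and -0.0665 m and x of stand in the frame of stop_base between -0.0555 and -0.0505 m and angle between the y axis of stand and the y axis of fence, either way round below 0.035 rad and angle between stand's own z axis and vertical below 0.05 rad and height (world z) of stand below 0.018 m and linear speed of stand below 0.01 m/s); the robot touches nothing.
It fails at once if the stand is pushed against the stop with more than 15 N (contact force between stand and stop_arm above 15 N).
It fails at once if the stand is pushed against the fence with more than 25 N (contact force between stand and fence above 25 N).
It fails at once if the stand is shifted (faster than 20 mm/s) while the stop arm is not down (value of joint stop_arm above 0.2 rad and linear speed of stand above 0.02 m/s).
It fails at once if a bystander is moved by more than 20 mm (distance of any of short_stand, badge_shell, tape, glue, mug, pin_tray, can from where it was at the start of the episode above 0.02 m).
It also fails if it takes over 72 s, if anything falls off the work surface, if the arm or the gripper's body presses on something with over 40 N, if the wrist force passes 120 N, or if a joint passes its speed limit or range.

## Working session

There is one attempt and no reset: what is moved stays moved. The work goes in short steps, each a Python script; the robot and the scene stay as the last script left them, time stands still between calls to the robot, and variables do not carry over. Pictures are saved under pics/ and viewed, at most 10 in all, crops included, and the job is handed in when it is done.

```bash
ls; mkdir -p pics; python3 - <<'E'
from workcell import arm, fingers, camera, camera_model, monitor
import cv2
for n in("side","top"):
    cv2.imwrite(f"pics/{n}0.png",camera(n)); print(n,camera_model(n))
print(monitor.read_clock(),monitor.read_tcp_pos(),monitor.read_tcp_rot(),monitor.read_contact_force())
E
```

```text
pics
side {'fx': 453.5467245130515, 'fy': 453.5467245130515, 'cx': 281.6640946847359, 'cy': 203.79426577140475, 'extrinsics': array([[-0.98775271, -0.15583986,  0.00765031,  0.53972982],
       [-0.10059658,  0.59859367, -0.79471123,  0.10873352],
       [ 0.11926826, -0.78574777, -0.60693948,  1.05609891],
       [ 0.        ,  0.        ,  0.        ,  1.        ]])}
top {'fx': 385.6181915196088, 'fy': 385.6181915196088, 'cx': 279.65788949393885, 'cy': 208.3267768947827, 'extrinsics': array([[ 0.01902077, -0.99945489,  0.02698398, -0.03576568],
       [-0.99855093, -0.02034863, -0.04981938,  0.55584099],
       [ 0.05034131, -0.02599728, -0.99839366,  1.10677595],
       [ 0.        ,  0.        ,  0.        ,  1.        ]])}
0.1 [0.17755591 0.62482636 0.22172193] [-5.93540553e-05  1.37987122e-01  9.90433734e-01 -7.54366083e-04] [ 0.1554307   0.29216416 -0.31382842]
```

View pics/top0.png

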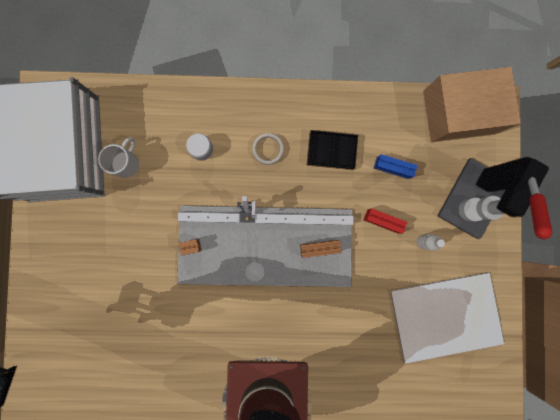

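View pics/side0.png

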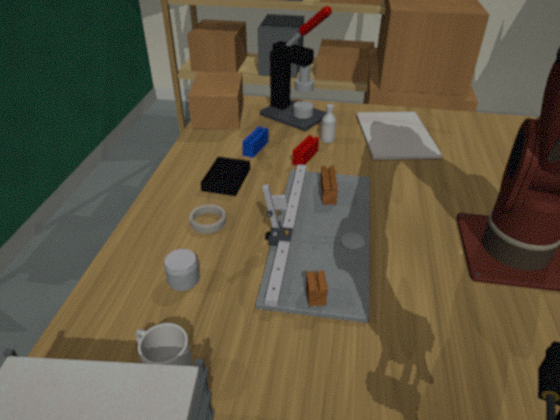

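The top view shows the board at cols 178–353, rows 206–287 with the fence on its far (+x) side. The stop is near (247,212), leaning back. The long stand is near (321,249) and the short stand near (189,247). Next I'll enlarge the crops.

```bash
python3 - <<'E'
import cv2
a=cv2.imread("pics/top0.png")[190:300,165:365]; cv2.imwrite("pics/topc.png",cv2.resize(a,None,fx=4,fy=4,interpolation=cv2.INTER_CUBIC))
a=cv2.imread("pics/side0.png")[155:320,240:390]; cv2.imwrite("pics/sidec.png",cv2.resize(a,None,fx=3.6,fy=3.6,interpolation=cv2.INTER_CUBIC))
E
```

```text
(no output)
```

View pics/topc.png

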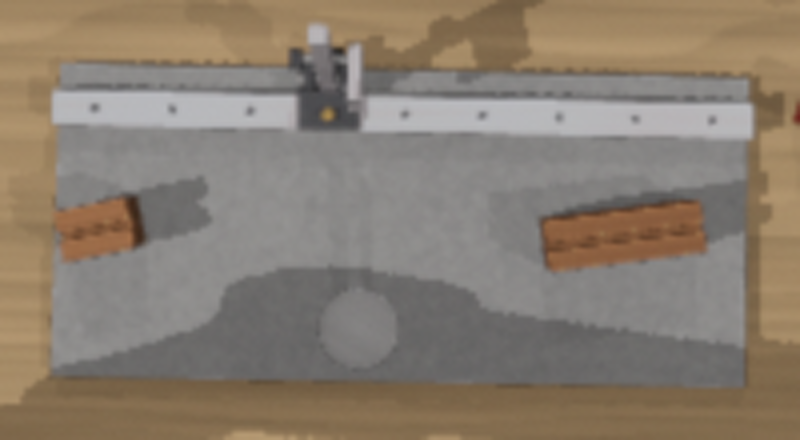

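View pics/sidec.png

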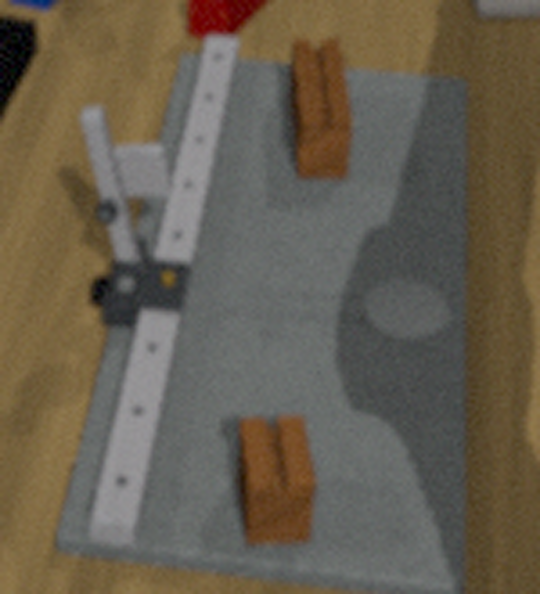

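The crops show the fence ends, the saddle (orange screw at top-crop (327,114), side-crop (168,278)), the stand's top corners, and the arm leaning back. I'll fit the poses with both views.

```bash
cat > h.py <<'E'
from workcell import arm, fingers, camera, camera_model, monitor
import numpy as np, cv2
from scipy.optimize import least_squares
T=lambda u,v:("top",(u+.5)/4-.5+165,(v+.5)/4-.5+190)
S=lambda u,v:("side",(u+.5)/3.6-.5+240,(v+.5)/3.6-.5+155)
def proj(n,P):
    m=camera_model(n); q=m["extrinsics"]@np.r_[P,1]
    return np.array([m["fx"]*q[0]/q[2]+m["cx"],m["fy"]*q[1]/q[2]+m["cy"]])
def onplane(n,u,v,z):
    m=camera_model(n);E=m["extrinsics"];R=E[:3,:3];c=-R.T@E[:3,3]
    d=R.T@[(u-m["cx"])/m["fx"],(v-m["cy"])/m["fy"],1]
    return c+d*(z-c[2])/d[2]
def W(p,L): # pose (x,y,yaw), local point
    c,s=np.cos(p[2]),np.sin(p[2]); return np.array([p[0]+c*L[0]-s*L[1],p[1]+s*L[0]+c*L[1],L[2]])
def fit(p0,obs):
    f=lambda p:np.concatenate([proj(o[0],W(p,L))-o[1:] for o,L in obs])
    r=least_squares(f,p0,loss="soft_l1"); return r.x,np.round(f(r.x).reshape(-1,2),1).tolist()
E
python3 - <<'E'
from h import *
b=.25
ob=[(T(50,377),(-.15,b,.015)),(T(746,386),(-.15,-b,.015)),(T(60,64),(.075,b,.015)),(T(748,76),(.075,-b,.015)),
(T(52,122),(.03,b,.033)),(T(752,137),(.03,-b,.033)),(T(53,91),(.055,b,.033)),(T(752,105),(.055,-b,.033)),
(S(467,78),(-.15,-b,.015)),(S(207,36),(.055,-b,.033)),(S(240,38),(.03,-b,.033)),(S(92,538),(.055,b,.033)),(S(133,543),(.03,b,.033))]
B,r=fit([.6,0,0],ob); print(B,r)
X,Y=.018,.055;z=.066
os=[(T(541,218),(X,Y,z)),(T(700,200),(X,-Y,z)),(T(706,247),(-X,-Y,z)),(T(548,271),(-X,Y,z)),
(S(293,42),(X,-Y,z)),(S(338,40),(-X,-Y,z)),(S(300,177),(X,Y,.015)),(S(346,177),(-X,Y,.015))]
s,r=fit([.5,-.1,0],os); print(s,r)
def loc(P): 
    c,s_=np.cos(B[2]),np.sin(B[2]);d=P[:2]-B[:2];return [c*d[0]+s_*d[1],-s_*d[0]+c*d[1]]
print("stand in board",loc(s),np.degrees(s[2]-B[2]))
for o,z in [(T(327,114),.039),(S(168,278),.039),(T(297,128),.039),(T(360,130),.039),(T(359,330),.022),(T(318,28),.16)]: print(loc(onplane(*o,z)))
# arm tip: use both
t=least_squares(lambda P:np.r_[proj(*[T(318,30)[0],P])-T(318,30)[1:],proj("side",P)-S(93,109)[1:]],[.65,0,.15]);print("tip",loc(t.x),t.x,t.fun)
E
```

```text
[0.4840803  0.01562235 0.00155099] [[-0.5, 0.2], [-0.4, 0.3], [-0.6, -0.1], [-0.3, 0.1], [-0.5, 0.8], [-0.0, 0.2], [-0.5, -0.2], [0.0, -0.5], [0.1, -0.1], [-0.1, -0.4], [-0.5, -0.2], [-0.6, -5.0], [0.6, -4.8]]
[ 0.44520158 -0.13891713  0.15081105] [[0.2, 0.4], [-0.3, -0.3], [-0.0, 0.8], [0.2, 0.2], [-0.6, -1.6], [0.3, -0.9], [-1.1, 0.8], [0.2, 0.9]]
stand in board [np.float64(-0.03911836292359339), np.float64(-0.15447898955406653)] 8.551971451023014
[np.float64(0.041487340283713314), np.float64(0.053925803236601094)]
[np.float64(0.04146105178949157), np.float64(0.050578613270316965)]
[np.float64(0.031199539103470682), np.float64(0.07489236307634645)]
[np.float64(0.030580370698559352), np.float64(0.030354546324498386)]
[np.float64(-0.11203501268736764), np.float64(0.028756924869764708)]
[np.float64(0.09286251968929535), np.float64(0.05356995033629414)]
tip [np.float64(0.08925846379676464), np.float64(0.052837476458560774)] [0.5732567  0.0685982  0.16683348] [ 0.08368621  0.72002739 -0.61533217 -0.05206903]
```

```bash
cat >> h.py <<'E'
B=np.array([.4841,.0156,.0016]); H=np.array([.5490,.0683,.050]); D=[0,0,1,0]
def arc(th,r=.105): return H+[-r*np.cos(th),0,r*np.sin(th)-.019]
def st(t=""): print(t,round(float(monitor.read_clock()),2),np.round(monitor.read_tcp_pos(),4),"F",np.round(monitor.read_contact_force(),1),"w",round(float(monitor.read_gripper_width()),3))
E
python3 - <<'E'
from h import *
p=arc(1.8)
arm.movep(p+[0,0,.07],D); st("above")
fingers.grip(.45); arm.move_l(p,velocity=.1); st("at")
fingers.grip(0.); st("grip")
for th in np.linspace(1.8,0,9)[1:]: arm.move_l(arc(th),velocity=.12); st(round(th,2))
E
```

```text
above 2.52 [0.5728 0.0694 0.2032] F [ 0.7 -0.   1.1] w 1.005
at 4.41 [0.5733 0.0683 0.1338] F [ 0.1  0.3 -0.5] w 0.449
grip 5.0 [0.5729 0.0686 0.1334] F [-0.5  0.9  1.9] w 0.134
1.58 5.35 [0.549  0.0686 0.1359] F [-1.3  1.8 -0.8] w 0.139
1.35 5.7 [0.5259 0.0685 0.1333] F [ 0.3  3.1 -3.7] w 0.136
1.12 6.05 [0.504  0.0684 0.1257] F [ 1.5  4.2 -6. ] w 0.138
0.9 6.4 [0.4842 0.0685 0.1133] F [ 3.8  3.8 -6.7] w 0.132
0.68 6.75 [0.4678 0.0684 0.0967] F [ 5.4  3.4 -6.1] w 0.135
0.45 7.1 [0.4554 0.0684 0.0767] F [ 5.4  3.3 -3.3] w 0.134
0.23 7.45 [0.4477 0.0684 0.0544] F [ 5.7  3.3 -2.4] w 0.134
0.0 7.8 [0.4453 0.0685 0.0315] F [3.7 2.3 4.2] w 0.133
```

```bash
python3 - <<'E'
from h import *
p=np.array(monitor.read_tcp_pos())
for k in range(1,5):
    arm.move_l(arc(0)-[0,0,.001*k],velocity=.02); st(k)
    if monitor.read_contact_force()[2]>14: break
arm.pause(.25); fingers.grip(.45); st("open")
arm.move_l(arc(0)+[0,0,.10],velocity=.2); st("up")
a=camera("side")[155:320,240:390]; cv2.imwrite("pics/s1.png",cv2.resize(a,None,fx=3.6,fy=3.6,interpolation=cv2.INTER_CUBIC))
E
```

```text
1 8.05 [0.4453 0.0685 0.031 ] F [-0.9  2.6 16.9] w 0.134
open 9.07 [0.444  0.0683 0.03  ] F [0.2 0.2 0.4] w 0.448
up 9.73 [0.4435 0.0683 0.1302] F [-0.4  0.3 -1.4] w 0.45
```

View pics/s1.png

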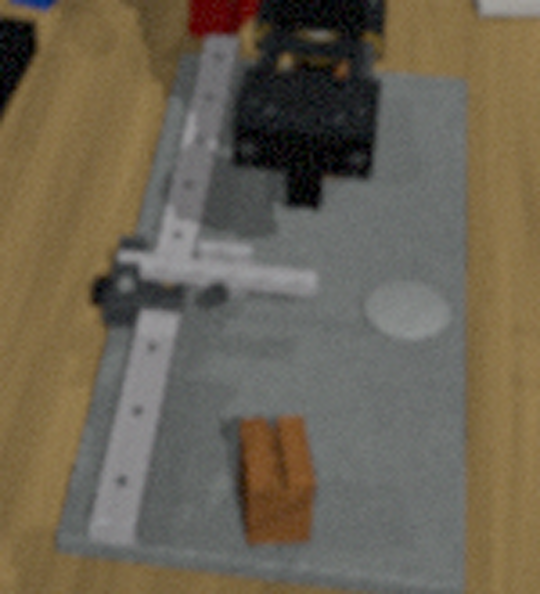

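The stop arm lies down across the fence (tip at crop (317,285)). Now I'll take the stand.

```bash
cat >> h.py <<'E'
def quat(yaw): # D turned by yaw about world z
    return [0,-np.sin(yaw/2),np.cos(yaw/2),0]
E
python3 - <<'E'
from h import *
s=np.array([.4452,-.1389]); 
best=None
for k in(-1,1):
    j=arm.solve_ik([*s,.14],quat(.15+k*np.pi/2)); j2=arm.solve_ik([.496,-.03,.04],quat(.0016+k*np.pi/2))
    print(k,None if j is None else np.round(j,2),None if j2 is None else np.round(j2,2))
    if j is not None and j2 is not None and (best is None or abs(j[6])<best[1]): best=(k,abs(j[6]))
k=best[0]; print("use",k)
arm.movep([*s,.14],quat(.150+k*np.pi/2)); fingers.grip(.8); st("above")
arm.move_l([*s,.038],velocity=.12); st("at")
fingers.grip(0.); st("grip")
arm.move_l(W(B,[-.02,-.12,.0385]),frame=quat(.0016+k*np.pi/2),velocity=.08); st("turned")
arm.move_l(W(B,[.007,-.06,.0385]),velocity=.08); st("near")
open("k","w").write(str(k))
a=camera("top")[190:300,165:365]; cv2.imwrite("pics/t2.png",cv2.resize(a,None,fx=4,fy=4,interpolation=cv2.INTER_CUBIC))
E
```

```text
-1 [-0.62 -0.01  0.84  2.03  0.01  1.11  0.37] [-0.71  0.26  0.77  2.06 -0.23  0.91  0.18]
1 None [-1.12  0.62  1.38  2.07 -0.71  1.06 -2.52]
use -1
above 11.5 [ 0.4452 -0.1389  0.14  ] F [-0.2 -1.1 -0. ] w 0.798
at 12.5 [ 0.4457 -0.1391  0.0385] F [0.3 0.1 0.8] w 0.802
grip 13.18 [ 0.4452 -0.1389  0.0381] F [-0.9  0.2  1.6] w 0.411
turned 13.82 [ 0.4639 -0.1048  0.0383] F [ 0.   0.7 -1.3] w 0.415
near 14.79 [ 0.4909 -0.0449  0.0384] F [-0.   0.1 -1.3] w 0.411
```

View pics/t2.png

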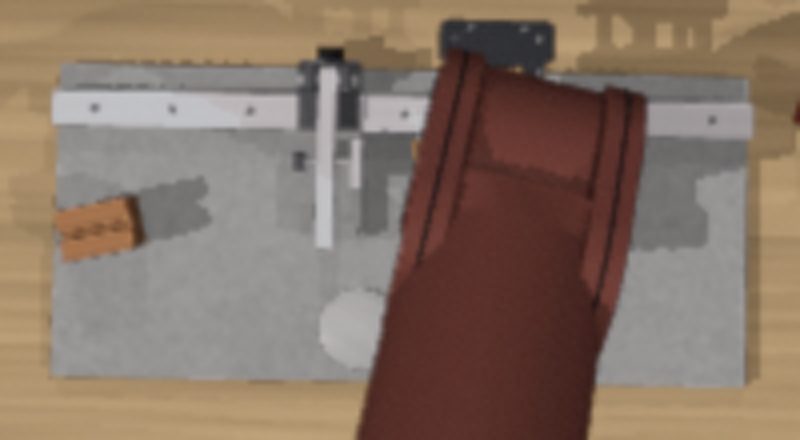

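The stand is gripped (35.8 mm) and aligned, right end of the stop's approach path is clear (plate at crop (356,165)). Now I'll seat it on the fence and push along by force.

```bash
python3 - <<'E'
from h import *
def F(n=4): 
    v=[]
    for _ in range(n): arm.pause(.02); v.append(monitor.read_contact_force())
    return np.mean(v,0)
f0=F(8); print("f0",np.round(f0,2))
p=W(B,[.007,-.06,.0385])
for i in range(30):
    p[0]+=.0004; arm.move_l(p,velocity=.02); f=F(2)-f0
    if f[0]<-3.5: break
st("fence"); print(i,p,np.round(F()-f0,1))
# slide, regulating fence force to about 4 N
p0=p.copy(); base=[]
for i in range(60):
    step=.002 if p[1]<W(B,[0,-.034,0])[1] else .0005
    p[1]+=step; arm.move_l(p,velocity=.02); f=F(2)-f0
    if f[0]<-6: p[0]-=.00015
    elif f[0]>-2.5: p[0]+=.00015
    print(np.round(p[1],4),np.round(f,1), end=" ")
    if f[1]<-7: break
st("stop?"); print(np.round(F()-f0,1), np.round(p,5)); np.save("p",p); np.save("f0",f0)
E
```

```text
f0 [-0.27  0.05 -1.38]
fence 19.51 [ 0.4967 -0.0444  0.0382] F [-5.7 -0.7  1.9] w 0.409
15 [ 0.49759599 -0.04438872  0.0385    ] [-5.3 -0.6  2.2]
-0.0424 [-4.3 -1.3  1.2] -0.0404 [-4.4 -2.5  0.4] -0.0384 [-5.2 -2.4  1.6] -0.0364 [-5.2 -2.2  0.8] -0.0344 [-5.3 -2.2  0.8] -0.0324 [-4.2 -2.3  2.3] -0.0304 [-5.  -2.   1.2] -0.0284 [-5.2 -2.5  1.6] -0.0264 [-4.8 -2.3  1.5] -0.0244 [-4.8 -2.5  1.3] -0.0224 [-5.  -2.7  1.3] -0.0204 [-4.8 -2.4  1.8] -0.0184 [-4.7 -2.4  1.5] -0.0179 [-4.9 -3.3  1.7] -0.0174 [-4.9 -3.1  1.3] -0.0169 [-5.4 -3.9  2.4] -0.0164 [-4.6 -3.9  1.8] -0.0159 [-4.6 -3.9  2.4] -0.0154 [-5.  -3.5  1.3] -0.0149 [-5.1 -3.3  1.4] -0.0144 [-4.9 -3.4  2.1] -0.0139 [-5.2 -3.6  1.8] -0.0134 [-5.1 -4.4  2.3] -0.0129 [-4.8 -3.5  1.9] -0.0124 [-4.9 -4.1  2. ] -0.0119 [-5.2 -3.8  2. ] -0.0114 [-5.5 -3.2  1.3] -0.0109 [-4.7 -3.6  2. ] -0.0104 [-4.8 -3.9  2.8] -0.0099 [-5.  -3.8  1.7] -0.0094 [-5.1 -3.1  2.1] -0.0089 [-4.9 -3.9  1.9] -0.0084 [-5.7 -4.2  1.8] -0.0079 [-4.6 -6.6  3. ] -0.0074 [-4.3 -7.7  2.1] stop? 29.49 [ 0.4966 -0.0095  0.0382] F [-4.5 -7.8  0.5] w 0.414
[-4.8 -7.8  2.3] [ 0.4976  -0.00739  0.0385 ]
```

```bash
python3 - <<'E'
from h import *
def F(n=4): 
    v=[]
    for _ in range(n): arm.pause(.02); v.append(monitor.read_contact_force())
    return np.mean(v,0)
p=np.load("p.npy"); f0=np.load("f0.npy")
for i in range(12):
    p[1]+=.0002; arm.move_l(p,velocity=.02); f=F(4)-f0; print(np.round(f,1),end=" ")
    if f[1]<-12: break
arm.pause(.6); st("held"); print(np.round(F()-f0,1))
# ease off both pushes before letting go
q=np.array(monitor.read_tcp_pos()); 
for i in range(12):
    f=F(2)-f0
    if f[1]>-3.5 and f[0]>-3: break
    if f[1]<=-3.5: p[1]-=.0002
    if f[0]<=-3: p[0]-=.0001
    arm.move_l(p,velocity=.02)
st("eased"); print(np.round(F()-f0,1))
fingers.grip(.62); st("open")
arm.move_l(np.array([*monitor.read_tcp_pos()[:2],.14]),velocity=.1); st("up")
arm.movep(arc(0)+[0,0,.10],D); fingers.grip(.45); st()
cv2.imwrite("pics/t3full.png",camera("top"))
a=camera("top")[190:300,165:365]; cv2.imwrite("pics/t3.png",cv2.resize(a,None,fx=4,fy=4,interpolation=cv2.INTER_CUBIC))
a=camera("side")[155:320,240:390]; cv2.imwrite("pics/s3.png",cv2.resize(a,None,fx=3.6,fy=3.6,interpolation=cv2.INTER_CUBIC))
E
```

```text
[-5.  -8.2  2.5] [-4.9 -9.4  2.2] [-5.3 -9.8  2. ] [ -5.2 -10.    2.5] [ -5.1 -11.    2.7] [ -5.1 -11.6   2.8] [ -5.3 -12.2   3.2] held 32.38 [ 0.4966 -0.0094  0.0382] F [ -5.8 -12.3   1.5] w 0.414
[ -5.1 -12.4   3.1]
eased 35.84 [ 0.4966 -0.0095  0.0382] F [-3.2 -5.4 -1.5] w 0.41
[-2.3 -5.5 -0.6]
open 36.56 [ 0.497  -0.0083  0.0385] F [ 0.5 -0.3 -0.2] w 0.615
up 37.73 [ 0.4966 -0.0083  0.1394] F [ 0.7 -0.1 -0.8] w 0.619
 39.51 [0.444  0.0683 0.131 ] F [ 0.2  0.4 -0.5] w 0.452
```

View pics/s3.png

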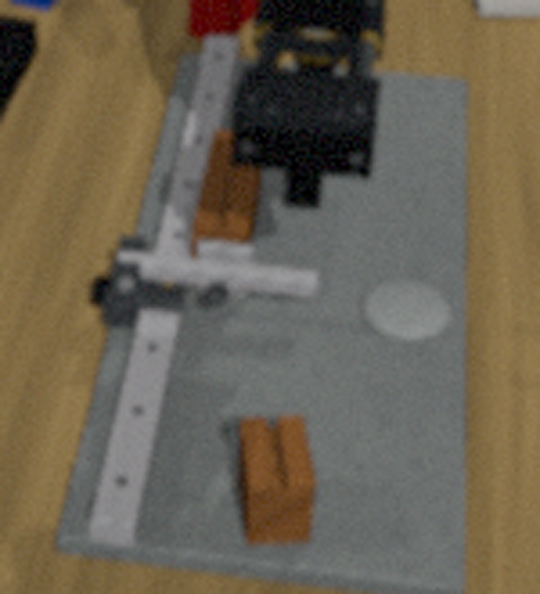

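The stand is flush on the fence with its end on the plate (crop (225,240)). Now I'll flip the arm up.

```bash
python3 - <<'E'
from h import *
arm.move_l(arc(0),velocity=.1); fingers.grip(0.); st("grip")
for th in (.1,.2,.3): arm.move_l(arc(th),velocity=.03)
st(.3)
for th in np.linspace(.3,1.78,8)[1:]: arm.move_l(arc(th),velocity=.08)
st("upright"); arm.pause(.25); fingers.grip(.45); st("open")
arm.move_l(arc(1.78)+[0,0,.12],velocity=.15); arm.movep([.55,.30,.30],D); st("clear")
t=camera("top")[190:300,165:365];s=camera("side")[155:320,240:390]
t=cv2.resize(t,(500,275),interpolation=cv2.INTER_CUBIC); s=cv2.resize(s,(250,275),interpolation=cv2.INTER_CUBIC)
cv2.imwrite("pics/f.png",np.hstack([t,s]))
E
```

```text
grip 41.41 [0.4441 0.0685 0.0311] F [-0.5  1.5  2. ] w 0.13
0.3 42.91 [0.4486 0.0684 0.0622] F [-1.4  3.7  0. ] w 0.133
upright 45.88 [0.5709 0.0684 0.1336] F [0.6 5.6 0.6] w 0.135
open 46.91 [0.5708 0.0682 0.1337] F [-0.1 -0.2  0.4] w 0.447
clear 48.8 [0.5507 0.2976 0.2996] F [-0.1 -1.3  1.1] w 0.448
```

View pics/f.png

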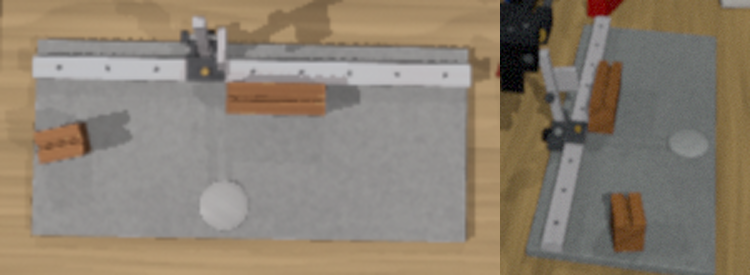

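The arm stands up at (200,40), and the stand sits flush against the fence at (275,98), parallel to it and unshifted.

```bash
python3 -c "
from workcell import arm
print(arm.hand_in())"
```

```text
the job is handed in; nothing more can be done
None
```

The job is handed in but the verdict was not shown: stop flipped down, stand pressed flush on the fence and against the plate at about 9 N (estimated from the wrist force), stop flipped back up past upright, and the final pictures show the stand still flush and no bystander on the board moved (the table items were not re-imaged).

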